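# Put away the keyed pulley set on the caddy's keyed post

## Task

Put the machine's three keyed pulleys (those with a keyway cut into the bore) away in the round wooden caddy: one by one onto its keyed post, keyway over key, the largest first and fully down in the dish, the middle one on it, the smallest on top, each lying flat. Leave the look-alike pulleys without a keyway in the bore, and the other things on the bench, where they lie.

Things in the scene. Friction and masses are not known exactly. Their poses are not given: they have to be found in the camera images.
- large_mid (a point): KEYED. Aluminium belt pulley lying flat: round flange 96 mm across, 9 mm thick; above it a hexagonal hub, 48 mm across flats, 12 mm tall (21 mm in all). Bore 23 mm, right through, with a keyway: a slot 13 mm wide in one side of the bore, reaching 20.5 mm from the axis. Point: on the axis, half-way up (10.5 mm). z up; x points out along the keyway; flats face +-y and every 60 degrees. About 260 g.
- medium_mid (a point): KEYED. Aluminium belt pulley lying flat: round flange 80 mm across, 9 mm thick; above it a hexagonal hub, 48 mm across flats, 12 mm tall (21 mm in all). Bore 23 mm, right through, with a keyway: a slot 13 mm wide in one side of the bore, reaching 20.5 mm from the axis. Point: on the axis, half-way up (10.5 mm). z up; x points out along the keyway; flats face +-y and every 60 degrees. About 200 g.
- small_mid (a point): KEYED. Aluminium belt pulley lying flat: round flange 64 mm across, 9 mm thick; above it a hexagonal hub, 48 mm across flats, 12 mm tall (21 mm in all). Bore 23 mm, right through, with a keyway: a slot 13 mm wide in one side of the bore, reaching 20.5 mm from the axis. Point: on the axis, half-way up (10.5 mm). z up; x points out along the keyway; flats face +-y and every 60 degrees. About 140 g.
- plain_large_mid (a point): Look-alike, does not belong. Aluminium belt pulley lying flat: round flange 96 mm across, 9 mm thick; above it a hexagonal hub, 48 mm across flats, 12 mm tall (21 mm in all). Plain round 18 mm bore, no keyway. Point: on the axis, half-way up (10.5 mm). z up; flats face +-y and every 60 degrees.
- plain_small_mid (a point): Look-alike, does not belong. Aluminium belt pulley lying flat: round flange 64 mm across, 9 mm thick; above it a hexagonal hub, 48 mm across flats, 12 mm tall (21 mm in all). Plain round 18 mm bore, no keyway. Point: on the axis, half-way up (10.5 mm). z up; flats face +-y and every 60 degrees.
- notched_medium_mid (a point): Look-alike, does not belong. Aluminium belt pulley lying flat: round flange 80 mm across, 9 mm thick; above it a hexagonal hub, 48 mm across flats, 12 mm tall (21 mm in all). Plain round 23 mm bore; its only notch (20 mm wide, 9 mm deep) is in the flange's outer rim, at +x. Point: on the axis, half-way up (10.5 mm). z up; flats face +-y and every 60 degrees.
- caddy: Caddy: round dark-wood dish fixed to the bench, 118 mm outside; floor 6 mm, lip (109 mm inside) 12 mm above the bench. From its centre rises a pale post, 15 mm thick, 66 mm above the floor, the last 14 mm a cone. Along one side of the post a fin, the key, 6 mm wide, reaches 16.5 mm from the axis, full up to 52 mm above the floor, then tapers. Origin: centre of its underside; x along the key.
- post_foot (a point): On the post's axis at the caddy's floor; z up, x points out along the key. A keyed pulley drops over the post with some 4 mm play when its x (keyway) points the same way as this x within 0.2 rad. Seated pulleys' own points lie 10.5 mm (first), 31.5 mm (second), 52.5 mm (third) above this one.
- sander: Bystander: green and black palm sander, 130 x 110 mm foot, 117 mm tall; origin at the centre of its underside.
- sanding_block: Bystander: cork-faced wooden sanding block, 110 x 65 x 30 mm; origin at the centre of its underside.

How it is judged:
On the way, in this order (a step that is already met when the one before it is completed fails the run):
1. the large keyed pulley sits fully down on the caddy's post, released (horizontal distance between large_mid and post_foot below 0.01 m and z of large_mid in the frame of post_foot between 0.0055 and 0.0155 m and angle between large_mid's own z axis and vertical below 0.12 rad and contact force between the fingers and large below 0.1 N), for 0.2 s.
2. the medium keyed pulley sits on the large one on the post, released (horizontal distance between medium_mid and post_foot below 0.01 m and z of medium_mid in the frame of post_foot between 0.0265 and 0.0365 m and angle between medium_mid's own z axis and vertical below 0.12 rad and contact force between the fingers and medium below 0.1 N), for 0.2 s.
3. the small keyed pulley sits on the medium one on the post, released (horizontal distance between small_mid and post_foot below 0.01 m and z of small_mid in the frame of post_foot between 0.0475 and 0.0575 m and angle between small_mid's own z axis and vertical below 0.12 rad and contact force between the fingers and small below 0.1 N), for 0.2 s.
At the end, for the whole second after the job is handed in: Keyed pulleys stacked on the post, largest lowest: each within 10 mm of its axis and 5 mm of its seated height, tilt under 0.12 rad, keyway along the key within 0.45 rad, released, at rest; look-alikes, sander and sanding block within 30 mm of where they lay (horizontal distance between each of large_mid, medium_mid, small_mid and post_foot below 0.01 m and z of large_mid in the frame of post_foot between 0.0055 and 0.0155 m and angle between each of large_mid, medium_mid, small_mid's own z axis and vertical below 0.12 rad and linear speed of each of large, medium, small below 0.02 m/s and angle between the x axis of each of large_mid, medium_mid, small_mid and the x axis of post_foot, either way round below 0.45 rad and z of medium_mid in the frame of post_foot between 0.0265 and 0.0365 m and z of small_mid in the frame of post_foot between 0.0475 and 0.0575 m and distance of each of plain_large_mid, plain_small_mid, notched_medium_mid, sander, sanding_block from where it was at the start of the episode below 0.03 m); the robot touches nothing.
It fails at once if the look-alike pulley plain large is shifted more than 30 mm (distance of plain_large_mid from where it was at the start of the episode above 0.03 m).
It fails at once if the look-alike pulley plain small is shifted more than 30 mm (distance of plain_small_mid from where it was at the start of the episode above 0.03 m).
It fails at once if the look-alike pulley notched medium is shifted more than 30 mm (distance of notched_medium_mid from where it was at the start of the episode above 0.03 m).
It fails at once if the sander is shifted more than 30 mm (distance of sander from where it was at the start of the episode above 0.03 m).
It fails at once if the sanding block is shifted more than 30 mm (distance of sanding_block from where it was at the start of the episode above 0.03 m).
It also fails if it takes over 86 s, if anything falls off the work surface, if the arm or the gripper's body presses on something with over 40 N, if the wrist force passes 120 N, or if a joint passes its speed limit or range.

## Robot

A 7-joint arm with a two-finger parallel gripper is mounted at the origin on the work surface. World frame = base frame: x ahead of the robot, y to its left, z up, the work surface at z = 0. Lengths are in m, angles in rad, forces in N, time in s.
With the tool pointing down it reaches from about 0.375 to 0.925 m from the base axis. Payload 3.1 kg.
Tool frame: the origin (TCP) lies between the finger pads; the fingertips stand 17 mm ahead of it and the grasp point (between the pads) lies 2 mm behind it (finger_overhang is the distance from the TCP to the fingertips, in m); z points along the fingers, y is the line along which they close (so a half turn about z gives the same grasp; the last joint's range is limited). The gripper opens to 85 mm and grips with 20 to 120 N. Pads are 22 mm wide; open, the fingers measure 114 mm over their backs; the gripper's body (76 mm by 85 mm) begins 54 mm behind the grasp point. The pads swing forward as they close: fully open they stand 13 mm farther back than shut.
Start: joints at [-1.305, 0.383, 0.044, 1.598, -0.018, 1.161, -0.05], TCP at [0.231, 0.607, 0.248] pointing down, gripper open.
Joint ranges: [-2.61, 2.61], [-0.41, 2.15], [-1.48, 1.57], [0, 2.5], [-1.57, 4.71], [0.05, 1.97], [-2.85, 2.85]. Speed limits (rad/s): [2.79, 2.79, 3.14, 3.14, 3.14, 3.14, 3.14].

## Interface

Orientations are given as a rotation vector (axis times angle).
In Python, from rig import state, snapshot, camera_info, finish_job, finger_overhang gives the robot as it stands. The module is installed in compiled form; this text tells all that it offers.
- The arm moves only by the tool servo_tool, never from a script. Its argument "motion" is text: rows parted by semicolons, each of 6 numbers parted by spaces: the shift along the tool's x, y, z in mm, then the turn, a rotation vector about the tool's x, y, z in rad. A call has 1 to 10 rows; each row shifts and turns the commanded pose from where the row before left it, along the tool's axes as they then stand; what a row does not reach is not made up. A row lasts 1/10 s, in which the tool goes at most 50 mm and 8.59 degrees, less where a joint would pass 70% of its speed; a pose out of reach is approached as far as the arm can. A call with a gripper value outside its range is refused whole. "gripper" is the opening, from 0 (shut) to 1 (fully open), set as the call begins (left out, the last holds). The fingers move at their own pace and stop on an object; "newtons" is the grip in N (left out, the last holds). Time passes only in rows, so rows that do not move let the fingers close. It gives the time, the measured TCP pose, the force, the opening and the grip force at its end, in the units of the state.
- state(): the state, without advancing time (a new reading comes with each control period).
- snapshot(name): name is "scene" or "top" or "wrist"; returns (picture, depth): 400x640x3 uint8, red, green, blue; 400x640 float32, m along the optical axis (not along the pixel's ray), 0 where there is no reading.
- camera_info(name): a dict with "fov_y" (degrees; the focal length in pixels is half the picture's height over the tangent of half this angle, whatever the lens; pixels are square), "cx", "cy" (the principal point, pixels), "world_to_cam" (4x4, takes a point from world to camera coordinates). Camera axes: x right, y up, looking along -z (the intrinsics and any distortion apply to the point x, -y, -z); pixel columns grow to the right and rows downward; lengths in m; the calibration is good to about 2 mm. A picture is of the moment at which its call begins: read the wrist's pose just before it. camera_info takes no time and is no camera call; for the wrist camera it gives the pose at the moment of the call.
- finish_job(): hands the job in; it is judged then, once.
The state is a dict: "t": time; "qpos": joint angles; "qvel": joint speeds; "joint_efforts": joint torques, N m; "tcp_pos": TCP position; "ee_rot": TCP orientation; "wrist_force": force on the tool from outside, world axes, zero at the start; "moment": the same for the moment, N m; "opening": finger opening in m; "finger_force": force on a finger pad.
Only numpy, scipy, OpenCV 4.12 (cv2) and the standard library are available. Lean on these libraries where they do the work, as an engineer would, in place of code of your own. Each camera call takes 0.05 s, during which the arm holds its last target. There are 200 camera calls.

## Working session

There is one attempt and no reset: what is moved stays moved. The work goes in short steps, Python scripts to look and compute and a tool call to move; the robot and the scene stay as the last step left them, time stands still between calls to the robot, and variables do not carry over. Pictures are saved under pics/ and viewed, at most 14 in all, crops included, and the job is handed in when it is done.

Besides the shell and the picture viewer there is one more tool, called after "Call:" in YAML: its name, and indented under it one key for each argument. servo_tool: Moves the arm, as the interface text tells. Its arguments: {"type":"object","properties":{"motion":{"type":"string"},"gripper":{"type":"number"},"newtons":{"type":"number"}},"required":["motion"]}

```bash
mkdir -p pics
python3 - <<'E'
from rig import *
import cv2,numpy as np
for n in("top","scene"):
    im,d=snapshot(n); cv2.imwrite(f"pics/{n}0.png",im[:,:,::-1]); np.save(f"{n}0.npy",d)
    print(n,camera_info(n))
s=state();print(s);print(camera_info("wrist"),finger_overhang)
E
```

```text
top {'fov_y': 45.76386738855174, 'cx': 322.6121280519076, 'cy': 202.14276989278886, 'world_to_cam': array([[ 0.01032396, -0.99990899, -0.00868501,  0.01208506],
       [ 0.99106082,  0.00907651,  0.13310175, -0.55850037],
       [-0.13301081, -0.00998151,  0.99106432, -1.72632997],
       [ 0.        ,  0.        ,  0.        ,  1.        ]])}
scene {'fov_y': 52.090571297901555, 'cx': 317.63498132112437, 'cy': 196.7994153945364, 'world_to_cam': array([[ 0.50171135,  0.86502823, -0.00344726, -0.28315058],
       [-0.65868351,  0.38460977,  0.64669264,  0.29993659],
       [ 0.56073324, -0.32218238,  0.76274291, -1.67870201],
       [ 0.        ,  0.        ,  0.        ,  1.        ]])}
{'t': 0.1, 'qpos': array([-1.30484026,  0.38378657,  0.04382891,  1.5994357 , -0.01790304,
        1.16121191, -0.04988407]), 'qvel': array([ 0.00014886, -0.0012722 , -0.00020795, -0.00347702,  0.00186601,
       -0.00027077, -0.00183555]), 'joint_efforts': array([ 2.97685998e-03, -4.34727609e+01,  1.02943908e+00, -2.50454146e+01,
        1.08653773e-02,  5.50194934e-03, -1.54559774e-05]), 'tcp_pos': array([0.2309615 , 0.60669642, 0.24698239]), 'ee_rot': array([-0.56802664, -3.08948594,  0.00381382]), 'wrist_force': array([-0.5713254 ,  0.0919268 , -0.04246757]), 'moment': array([-0.0429531 ,  0.00072363,  0.01968619]), 'finger_force': 0.0, 'opening': 0.085695709497445}
{'fov_y': 61.816850657507196, 'cx': 321.93440021081085, 'cy': 203.39374169032752, 'world_to_cam': array([[ 0.35538317,  0.93471821, -0.00216315, -0.64845405],
       [-0.88800576,  0.33689867, -0.31296175,  0.04242857],
       [-0.29180228,  0.11314223,  0.94976327, -0.38080424],
       [ 0.        ,  0.        ,  0.        ,  1.        ]])} 0.017
```

View pics/top0.png

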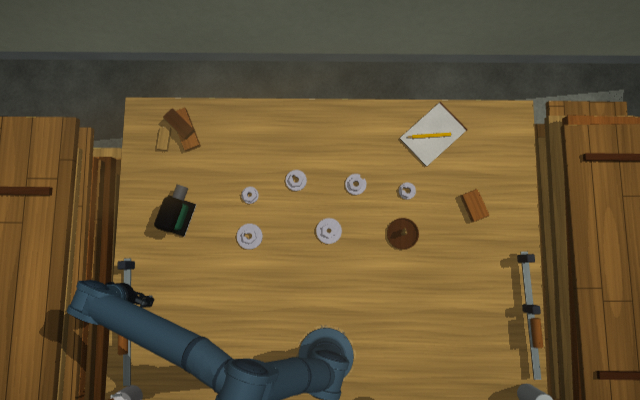

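View pics/scene0.png

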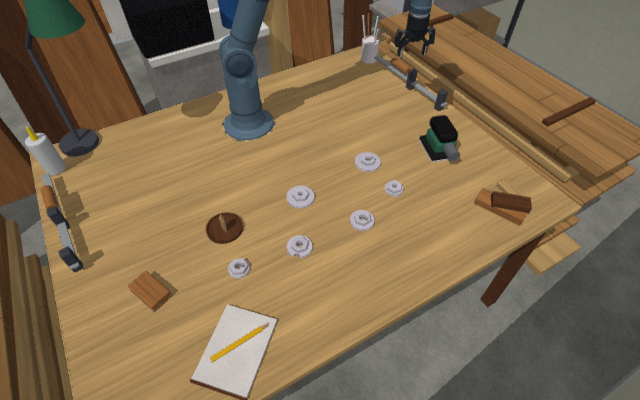

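```bash
cat > h.py <<'E'
from rig import *
import cv2,numpy as np
from scipy.spatial.transform import Rotation as R
def cast(ci,uv,z,h=400):
    f=h/2/np.tan(np.radians(ci["fov_y"])/2); W=np.array(ci["world_to_cam"])
    uv=np.atleast_2d(np.asarray(uv,float))
    d=np.c_[(uv[:,0]-ci["cx"])/f,-(uv[:,1]-ci["cy"])/f,-np.ones(len(uv))]@W[:3,:3]
    o=-W[:3,:3].T@W[:3,3]
    return o+d*((z-o[2])/d[:,2])[:,None]
def proj(ci,p,h=400):
    f=h/2/np.tan(np.radians(ci["fov_y"])/2); W=np.array(ci["world_to_cam"])
    c=W[:3,:3]@p+W[:3,3]
    return np.array([ci["cx"]+f*c[0]/-c[2],ci["cy"]-f*c[1]/-c[2]])
E
python3 - <<'E'
from h import *
im=cv2.imread("pics/top0.png"); ci=camera_info("top")
hsv=cv2.cvtColor(im,cv2.COLOR_BGR2HSV)
m=((hsv[:,:,1]<60)&(hsv[:,:,2]>120)).astype(np.uint8); m[:160]=0;m[260:]=0;m[:,:230]=0;m[:,430:]=0
cs,_=cv2.findContours(m,cv2.RETR_EXTERNAL,cv2.CHAIN_APPROX_NONE)
t=[]
def crop(x,y): return cv2.resize(im[int(y)-20:int(y)+20,int(x)-20:int(x)+20],(200,200),interpolation=cv2.INTER_CUBIC)
for c in cs:
    if len(c)<15: continue
    (x,y),r=cv2.minEnclosingCircle(c); p=cast(ci,(x,y),.009)[0]; q=cast(ci,(x+r,y),.009)[0]
    print(len(t),round(x),round(y),p.round(3),"diam",np.linalg.norm(p-q)*2)
    t.append(crop(x,y))
print(cast(ci,(402,234),.012))
t+=[crop(402,234)]*(8-len(t))
cv2.imwrite("pics/crops.png",np.vstack([np.hstack(t[:4]),np.hstack(t[4:8])]))
E
```

```text
0 249 236 [0.431 0.291 0.009] diam 0.09759958285804571
1 328 231 [ 0.455 -0.005  0.009] diam 0.09649113893848518
2 250 195 [0.588 0.294 0.009] diam 0.06388266847411243
3 407 190 [ 0.611 -0.302  0.009] diam 0.06301887974254032
4 355 184 [ 0.633 -0.106  0.009] diam 0.07983489041824086
5 296 180 [0.647 0.121 0.009] diam 0.08009081537629004
6 425 162 [ 0.722 -0.372  0.009] diam 0.03256701768100891
[[ 0.44437769 -0.28010379  0.012     ]]
```

View pics/crops.png

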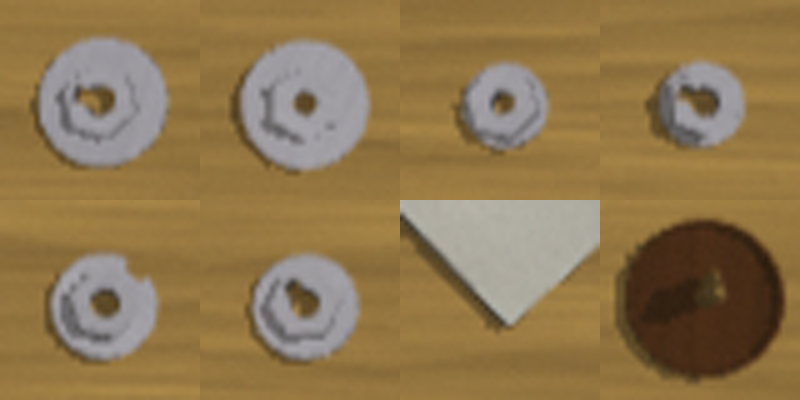

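```bash
cat >> h.py <<'E'
def Rd(psi): # tool down, tool x along world yaw psi
    c,s=np.cos(psi),np.sin(psi); return np.array([[c,s,0],[s,-c,0],[0,0,-1]])
def cur():
    s=state(); T=R.from_rotvec(s["ee_rot"]).as_matrix(); return s,T,np.arctan2(T[1,0],T[0,0])
def plan(P,psi=None,n=None,start=None,step=45):
    """prints rows from the start (pos,psi) or the measured pose to P,psi"""
    s,T,y0=cur(); p=s["tcp_pos"]
    if start: p,y0=np.array(start[0]),start[1]; T=Rd(y0)
    P=np.array(P,float); psi=y0 if psi is None else psi
    G=Rd(psi); rv=R.from_matrix(T.T@G).as_rotvec()
    d=P-p; n=n or max(1,int(np.ceil(max(np.linalg.norm(d)*1000/step,np.linalg.norm(rv)/.14))))
    rows=[]
    for i in range(n):
        rows.append("%.1f %.1f %.1f %.4f %.4f %.4f"%(*(T.T@d/n*1000),*(rv/n))); T=T@R.from_rotvec(rv/n).as_matrix()
    print(n,"rows to",P.round(4),round(psi,3)); 
    for i in range(0,n,10): print("; ".join(rows[i:i+10]))
E
python3 - <<'E'
from h import *
s,T,y=cur(); ci=camera_info("wrist"); W=ci["world_to_cam"]
o=-W[:3,:3].T@W[:3,3]
print("cam in tool",T.T@(o-s["tcp_pos"]),"yaw",y, "view dir",T.T@(-W[2,:3]),"up",T.T@W[1,:3])
off=cast(ci,(320,200),.01)[0]-s["tcp_pos"]; print(off)
plan([.431-off[0],.291-off[1],.247])
E
```

```text
cam in tool [ 0.07913879 -0.00024363 -0.12657691] yaw 2.7779381800830825 view dir [-3.12845280e-01  3.71976895e-04  9.49804029e-01] up [ 9.49804044e-01 -2.24801154e-04  3.12845373e-01]
[ 0.03314336 -0.01570746 -0.23698239]
8 rows to [0.3979 0.3067 0.247 ] 2.778
-32.8 -27.6 0.1 -0.0003 0.0000 -0.0000; -32.8 -27.6 0.1 -0.0003 0.0000 -0.0000; -32.8 -27.6 0.1 -0.0003 0.0000 -0.0000; -32.8 -27.6 0.0 -0.0003 0.0000 -0.0000; -32.8 -27.6 0.0 -0.0003 0.0000 -0.0000; -32.8 -27.6 0.0 -0.0003 0.0000 -0.0000; -32.8 -27.6 0.0 -0.0003 0.0000 -0.0000; -32.8 -27.6 0.0 -0.0003 0.0000 -0.0000
```

Call:
servo_tool:
  motion: "-33 -27.5 0 0 0 0; -33 -27.5 0 0 0 0; -33 -27.5 0 0 0 0; -33 -27.5 0 0 0 0; -33 -27.5 0 0 0 0; -33 -27.5 0 0 0 0; -33 -27.5 0 0 0 0; -33 -27.5 0 0 0 0; 0 0 0 0 0 0"

```text
t: 1.0
tcp_pos: [0.4035, 0.3003, 0.2479]
ee_rot: [0.587, 3.085, -0.006]
wrist_force: [-0.6, 0.2, -0.6]
opening: 0.0853
finger_force: 0.0
```

Run:
```python
from h import *
ci=camera_info("wrist"); im,d=snapshot("wrist"); cv2.imwrite("pics/w1.png",im[:,:,::-1]); np.savez("w1.npz",d=d,**ci)
s,T,y=cur(); print(s["tcp_pos"],y,s["t"])
off=cast(ci,(320,200),.02)[0]-s["tcp_pos"]
plan([.444-off[0],-.280-off[1],.247])
```

```text
[0.4015894  0.30385964 0.2479091 ] 2.7696566000169294 1.05
13 rows to [ 0.4114 -0.2611  0.247 ] 2.77
-16.5 -40.2 0.1 -0.0001 0.0000 -0.0000; -16.5 -40.2 0.1 -0.0001 0.0000 -0.0000; -16.5 -40.2 0.1 -0.0001 0.0000 -0.0000; -16.5 -40.2 0.1 -0.0001 0.0000 -0.0000; -16.5 -40.2 0.1 -0.0001 0.0000 -0.0000; -16.5 -40.2 0.1 -0.0001 0.0000 -0.0000; -16.5 -40.2 0.1 -0.0001 0.0000 -0.0000; -16.5 -40.2 0.1 -0.0001 0.0000 -0.0000; -16.5 -40.2 0.1 -0.0001 0.0000 -0.0000; -16.5 -40.2 0.1 -0.0001 0.0000 -0.0000
-16.5 -40.2 0.1 -0.0001 0.0000 -0.0000; -16.5 -40.2 0.1 -0.0001 0.0000 -0.0000; -16.5 -40.2 0.1 -0.0001 0.0000 -0.0000
```

View pics/w1.png

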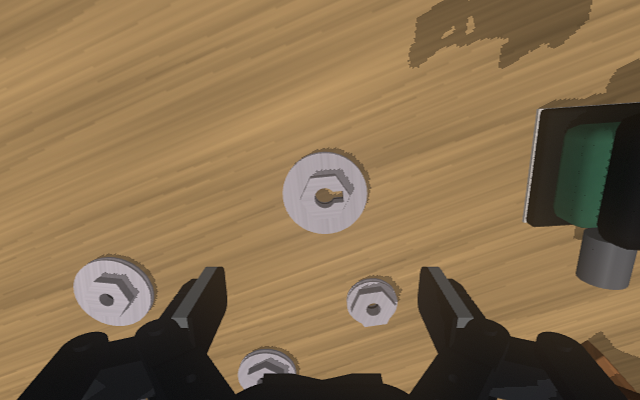

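Call:
servo_tool:
  motion: "-16.5 -40 0 0 0 0; -16.5 -40 0 0 0 0; -16.5 -40 0 0 0 0; -16.5 -40 0 0 0 0; -16.5 -40 0 0 0 0; -16.5 -40 0 0 0 0; -16.5 -40 0 0 0 0; -16.5 -40 0 0 0 0; -16.5 -40 0 0 0 0; -16.5 -40 0 0 0 0"

```text
t: 2.05
tcp_pos: [0.4118, -0.1248, 0.2484]
ee_rot: [0.564, 3.09, 0.001]
wrist_force: [1.2, -0.0, 0.1]
opening: 0.0851
finger_force: 0.0
```

Call:
servo_tool:
  motion: "-16.5 -40 0 0 0 0; -16.5 -40 0 0 0 0; -16.5 -40 0 0 0 0; 0 0 0 0 0 0; 0 0 0 0 0 0; 0 0 0 0 0 0"

```text
t: 2.65
tcp_pos: [0.4157, -0.2523, 0.2478]
ee_rot: [-0.563, -3.09, -0.001]
wrist_force: [0.1, 1.1, 1.0]
opening: 0.0853
finger_force: 0.0
```

Run:
```python
from h import *
ci=camera_info("wrist"); im,d=snapshot("wrist"); cv2.imwrite("pics/w2.png",im[:,:,::-1]); np.savez("w2.npz",d=d,**ci)
s,T,y=cur(); print(s["tcp_pos"],y,s["t"])
```

```text
[ 0.41575687 -0.25204727  0.24784054] 2.7816804283848087 2.7
```

View pics/w2.png

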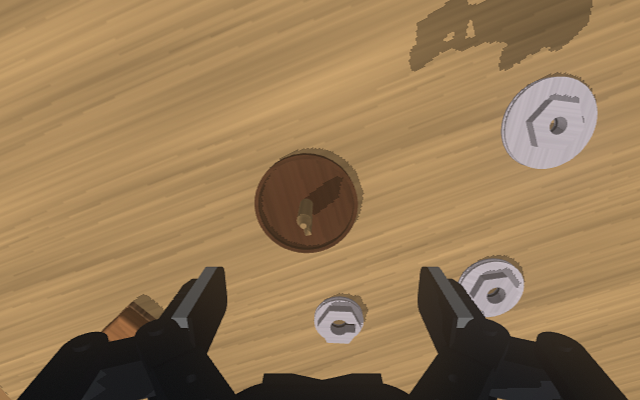

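Run:
```python
from h import *
im=cv2.imread("pics/w2.png"); ci=dict(np.load("w2.npz")); ci["fov_y"]=float(ci["fov_y"])
hsv=cv2.cvtColor(im,cv2.COLOR_BGR2HSV)
m=((hsv[:,:,2]<115)).astype(np.uint8); m[:130]=0;m[270:]=0;m[:,:240]=0;m[:,380:]=0
print(hsv[170,300],hsv[158,330],hsv[100,300])
m2=cv2.morphologyEx(m,cv2.MORPH_OPEN,np.ones((3,3)))
c=max(cv2.findContours(m2,cv2.RETR_EXTERNAL,cv2.CHAIN_APPROX_NONE)[0],key=len)
# rectify to ground lip plane: cast contour on z=.012
P=cast(ci,c[:,0],.012)[:,:2].astype(np.float32); (x,y),r=cv2.minEnclosingCircle(P); print("dish",x,y,r)
pc=proj(ci,np.array([x,y,.006])); pt=proj(ci,np.array([x,y,.072])); print(pc,pt,cv2.fitEllipse(c))
z=cv2.resize(im[145:260,250:370],(720,690)[:2] if 0 else (600,575),interpolation=cv2.INTER_CUBIC)
cv2.circle(z,tuple(((pt-[250,145])*5).astype(int)),3,(0,255,0),1);cv2.circle(z,tuple(((pc-[250,145])*5).astype(int)),3,(255,0,0),1)
for k in range(8):
    a=k*np.pi/4; q=proj(ci,np.array([x+.0545*np.cos(a),y+.0545*np.sin(a),.012])); cv2.circle(z,tuple(((q-[250,145])*5).astype(int)),3,(0,0,255),1)
    q=proj(ci,np.array([x+.0165*np.cos(a),y+.0165*np.sin(a),.058])); cv2.putText(z,str(k),tuple(((q-[250,145])*5).astype(int)),0,.4,(255,255,0))
cv2.imwrite("pics/w2c.png",z)
```

```text
[ 12 141  92] [ 17 118 119] [ 17 118 197]
dish 0.446476548910141 -0.2807556390762329 0.0638764426112175
[308.20620355 200.91037952] [305.6178069  221.63272617] ((306.5531921386719, 201.97817993164062), (99.77641296386719, 103.18266296386719), 65.08818817138672)
```

View pics/w2c.png

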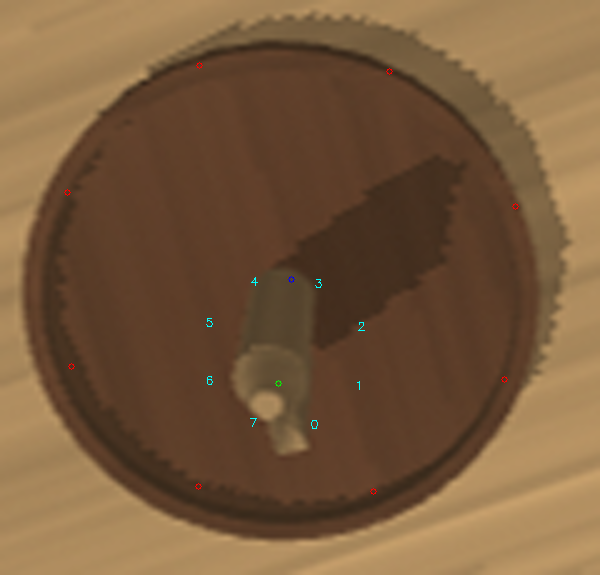

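Run:
```python
from h import *
im=cv2.imread("pics/w2.png"); ci=dict(np.load("w2.npz")); ci["fov_y"]=float(ci["fov_y"])
hsv=cv2.cvtColor(im,cv2.COLOR_BGR2HSV)
m=((hsv[:,:,0]<=14)&(hsv[:,:,2]<130)).astype(np.uint8); m[:130]=0;m[270:]=0;m[:,:240]=0;m[:,380:]=0
m=cv2.morphologyEx(m,cv2.MORPH_OPEN,np.ones((3,3)))
c=max(cv2.findContours(m,cv2.RETR_EXTERNAL,cv2.CHAIN_APPROX_NONE)[0],key=len)
e=cv2.fitEllipse(c);print(e, cast(ci,e[0],.012))
P=cast(ci,cv2.convexHull(c)[:,0],.012)[:,:2].astype(np.float32);print(cv2.minEnclosingCircle(P),cv2.fitEllipse(P))
f=lambda u,v,z:cast(ci,(250+u/5,145+v/5),z)[0]
tip=f(267,405,.072); print("tip",tip)
for uv in((292,450),(308,443),(275,455),(292,430),(272,425)): 
    q=f(*uv,.058); print(uv,q, np.arctan2(*(q-tip)[1::-1]),np.linalg.norm((q-tip)[:2]))
# foot: base of post silhouette
print("foot",f(285,285,.006))
```

```text
((305.8095703125, 203.1035614013672), (97.76468658447266, 101.9244613647461), 95.59554290771484) [[ 0.44625273 -0.28336045  0.012     ]]
((0.44860121607780457, -0.2842850089073181), 0.05977039411664009) ((0.4488513171672821, -0.2843761742115021), (0.11711205542087555, 0.11880958080291748), 54.6846923828125)
tip [ 0.44995731 -0.28445024  0.072     ]
(292, 450) [ 0.46605047 -0.28607777  0.058     ] -0.1007891957288908 0.01617524792517538
(308, 443) [ 0.46575564 -0.28243248  0.058     ] 0.12703228459256663 0.015926660206818002
(275, 455) [ 0.46585659 -0.28976157  0.058     ] -0.322405442435293 0.016762973087539542
(292, 430) [ 0.46190409 -0.28445585  0.058     ] -0.00046977362974969807 0.011946780896468492
(272, 425) [ 0.45942779 -0.28788355  0.058     ] -0.34779137094901036 0.010073612371899127
foot [ 0.44721823 -0.2825472   0.006     ]
```

```bash
cat >> h.py <<'E'
def find(im,ci,guess,diam):
    """flange circle centre (z=.009), hub bore, keyway yaw from the hole's far end (z=.021); RGB/BGR independent mask"""
    hsv=cv2.cvtColor(im,cv2.COLOR_BGR2HSV)
    m=((hsv[:,:,1]<60)&(hsv[:,:,2]>70)).astype(np.uint8)
    g=proj(ci,np.array([*guess,.015])); 
    cs=cv2.findContours(m,cv2.RETR_EXTERNAL,cv2.CHAIN_APPROX_NONE)[0]
    cs=[c for c in cs if len(c)>40]
    c=min(cs,key=lambda c:np.linalg.norm(c[:,0].mean(0)-g))
    P=cast(ci,cv2.convexHull(c)[:,0],.009)[:,:2].astype(np.float32); (x,y),r=cv2.minEnclosingCircle(P)
    C=np.array([x,y]); full=np.zeros_like(m); cv2.drawContours(full,[c],-1,1,-1)
    v,u=np.nonzero((full==1)&(m==0)); q=cast(ci,np.c_[u,v],.021)[:,:2]; k=np.linalg.norm(q-C,axis=1)<.024
    hole=np.zeros_like(m); hole[v[k],u[k]]=1
    print("centre",C.round(4),"diam",round(2*r,4),"px",proj(ci,np.array([x,y,.021])).round(1))
    return C,hole
E
python3 - <<'E'
from h import *
im=cv2.imread("pics/w1.png"); ci=dict(np.load("w1.npz")); ci["fov_y"]=float(ci["fov_y"])
C,h=find(im,ci,(.431,.291),.096)
p=proj(ci,np.array([*C,.015])).astype(int)
z=im[p[1]-50:p[1]+50,p[0]-50:p[0]+50]; z=cv2.resize(z,(600,600),interpolation=cv2.INTER_CUBIC)
for k in range(12):
    a=k*np.pi/6; q=proj(ci,np.array([C[0]+.0277*np.cos(a),C[1]+.0277*np.sin(a),.021])); cv2.putText(z,str(k),tuple(((q-p+50)*6-[4,-4]).astype(int)),0,.4,(0,0,255))
q=proj(ci,np.array([*C,.021])); cv2.circle(z,tuple(((q-p+50)*6).astype(int)),3,(0,255,0),-1)
print(p);cv2.imwrite("pics/w1c.png",z); print(state()["qpos"].round(2))
E
```

```text
centre [0.4325 0.2907] diam 0.0979 px [324.3 197.2]
[324 195]
[-0.4   0.07  0.91  2.01 -0.07  1.08  1.75]
```

View pics/w1c.png

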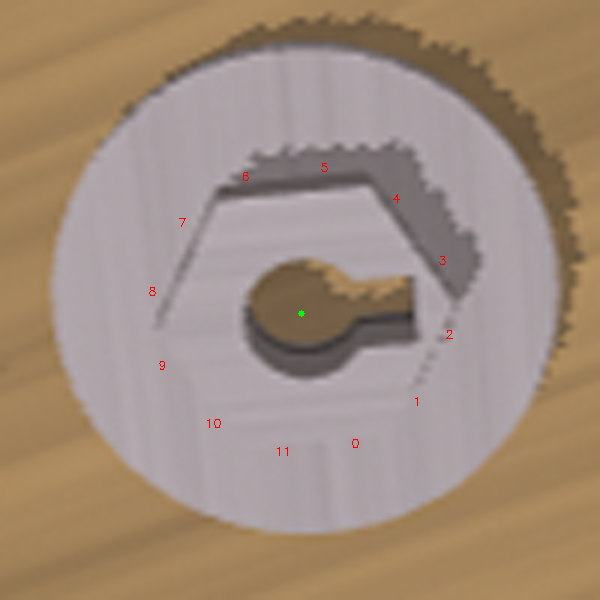

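Run:
```python
from h import *
ci=dict(np.load("w1.npz")); ci["fov_y"]=float(ci["fov_y"])
f=lambda u,v:cast(ci,(324-50+u/6,195-50+v/6),.021)[0]
V=[f(*p) for p in((218,188),(372,185),(457,303),(160,325))]
d=V[2]-V[3]; th=np.arctan2(d[1],d[0]); print("centre",(V[2]+V[3])/2,np.linalg.norm(d),"yaw",th,"edge yaw",np.arctan2(*(V[1]-V[0])[1::-1]))
s,T,y=cur();print(y)
print("options",[(th+k*np.pi/3) for k in range(-1,4)], "place",[-.1+k*np.pi/3 for k in range(-1,6)])
k=min([th+k*np.pi/3 for k in range(-6,6)],key=lambda a:abs(a-y)); print(k)
plan([.4325,.2905,.12],k)
```

```text
centre [0.43317258 0.29175681 0.021     ] 0.05497060902774475 yaw 1.2733712588366766 edge yaw 1.2157173526718474
2.7816804283848087
options [np.float64(0.22617370764007894), np.float64(1.2733712588366766), np.float64(2.320568810033274), np.float64(3.367766361229872), np.float64(4.41496391242647)] place [-1.1471975511965977, -0.1, 0.9471975511965977, 1.9943951023931952, 3.041592653589793, 4.088790204786391, 5.135987755982989]
2.320568810033274
13 rows to [0.4325 0.2905 0.12  ] 2.321
13.5 39.5 9.9 0.0001 -0.0001 0.0355; 14.9 39.0 9.9 0.0001 -0.0001 0.0355; 16.3 38.5 9.9 0.0001 -0.0001 0.0355; 17.6 37.9 9.9 0.0001 -0.0001 0.0355; 18.9 37.2 9.9 0.0001 -0.0001 0.0355; 20.2 36.5 9.9 0.0001 -0.0001 0.0355; 21.5 35.8 9.9 0.0001 -0.0001 0.0355; 22.8 35.0 9.9 0.0001 -0.0001 0.0355; 24.0 34.2 9.9 0.0001 -0.0001 0.0355; 25.2 33.3 9.9 0.0001 -0.0001 0.0355
26.4 32.4 9.8 0.0001 -0.0001 0.0355; 27.5 31.4 9.8 0.0001 -0.0001 0.0355; 28.6 30.4 9.8 0.0001 -0.0001 0.0355
```

Run:
```python
from h import *
plan([.433,.291,.12],4.39,n=14)
```

```text
14 rows to [0.433 0.291 0.12 ] 4.39
12.5 36.7 9.2 0.0001 -0.0000 -0.1149; 8.2 37.9 9.2 0.0001 -0.0000 -0.1149; 3.8 38.6 9.2 0.0001 -0.0000 -0.1149; -0.6 38.8 9.2 0.0001 -0.0000 -0.1149; -5.1 38.5 9.2 0.0001 -0.0000 -0.1149; -9.5 37.6 9.2 0.0001 -0.0000 -0.1149; -13.7 36.3 9.2 0.0001 -0.0000 -0.1149; -17.8 34.5 9.2 0.0001 -0.0000 -0.1149; -21.6 32.2 9.1 0.0001 -0.0000 -0.1149; -25.2 29.5 9.1 0.0001 -0.0000 -0.1149
-28.4 26.5 9.1 0.0001 -0.0000 -0.1149; -31.2 23.0 9.1 0.0001 -0.0000 -0.1149; -33.7 19.3 9.1 0.0001 -0.0000 -0.1149; -35.7 15.3 9.1 0.0001 -0.0000 -0.1149
```

Call:
servo_tool:
  motion: "12.5 36.5 9 0 0 -0.115; 8 38 9 0 0 -0.115; 4 38.5 9 0 0 -0.115; -0.5 39 9 0 0 -0.115; -5 38.5 9 0 0 -0.115; -9.5 37.5 9 0 0 -0.115; -13.5 36.5 9 0 0 -0.115; -18 34.5 9 0 0 -0.115; -21.5 32 9 0 0 -0.115; -25 29.5 9 0 0 -0.115"

```text
t: 3.7
tcp_pos: [0.4272, 0.1365, 0.1582]
ee_rot: [-1.216, 2.896, 0.002]
wrist_force: [0.6, 0.1, -0.5]
opening: 0.0856
finger_force: 0.0
```

Call:
servo_tool:
  motion: "-28.5 26.5 9 0 0 -0.115; -31 23 9 0 0 -0.115; -33.5 19.5 9 0 0 -0.115; -35.5 15 9 0 0 -0.115; 0 0 0 0 0 0; 0 0 0 0 0 0; 0 0 0 0 0 0; 0 0 0 0 0 0"

```text
t: 4.5
tcp_pos: [0.4335, 0.2866, 0.1226]
ee_rot: [1.831, -2.553, 0.0]
wrist_force: [0.7, 0.1, 0.3]
opening: 0.0857
finger_force: 0.0
```

Run:
```python
from h import *
s,T,y=cur(); print(s["tcp_pos"],y%6.283,s["t"],s["qpos"].round(2),np.degrees(np.arccos(-T[2,2])))
ci=camera_info("wrist"); im,d=snapshot("wrist"); im=im[:,:,::-1].copy(); cv2.imwrite("pics/w3.png",im)
C,h=find(im,ci,(.433,.291),.096)
plan([.433,.291,.025],4.39,n=4)
```

```text
[0.43354306 0.28655856 0.12255489] 4.385663036253305 4.5 [-0.94  0.3   0.32  2.03 -0.13  0.83  2.26] 0.009025029211544227
centre [0.4327 0.2905] diam 0.098 px [326.4 215. ]
4 rows to [0.433 0.291 0.025] 4.39
-1.0 0.5 24.4 -0.0000 0.0000 -0.0011; -1.0 0.5 24.4 -0.0000 0.0000 -0.0011; -1.0 0.5 24.4 -0.0000 0.0000 -0.0011; -1.0 0.5 24.4 -0.0000 0.0000 -0.0011
```

View pics/w3.png

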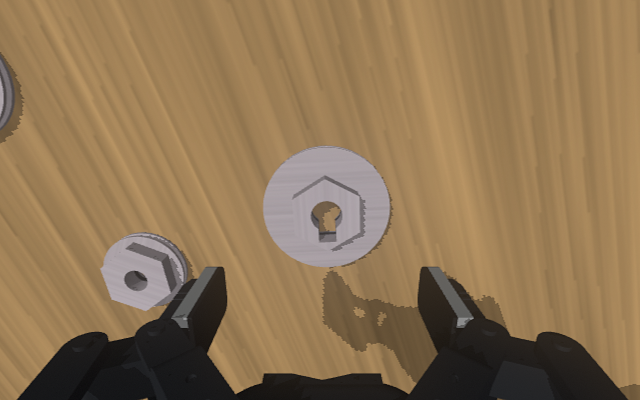

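Call:
servo_tool:
  motion: "-1 0.5 25 0 0 0; -1 0.5 25 0 0 0; -1 0.5 25 0 0 0; -1 0.5 15 0 0 0; 0 0 7.5 0 0 0; 0 0 0 0 0 0; 0 0 0 0 0 0; 0 0 0 0 0 0"

```text
t: 5.35
tcp_pos: [0.434, 0.2928, 0.0259]
ee_rot: [-1.831, 2.55, 0.0]
wrist_force: [-0.4, -0.3, -0.7]
opening: 0.0855
finger_force: 0.0
```

Call:
servo_tool:
  motion: "0 0 0 0 0 0; 0 0 0 0 0 0; 0 0 0 0 0 0; 0 0 0 0 0 0; 0 0 0 0 0 0; 0 0 0 0 0 0; 0 0 0 0 0 0; 0 0 0 0 0 0"
  gripper: 0.3
  newtons: 50

```text
t: 6.15
tcp_pos: [0.4332, 0.2927, 0.0257]
ee_rot: [-1.834, 2.55, 0.001]
wrist_force: [-1.8, 0.2, 6.1]
opening: 0.0468
finger_force: 50.7
```

Run:
```python
from h import *
plan([.451,-.284,.13],3.04,n=14,start=([.4332,.2927,.145],4.385))
```

```text
14 rows to [ 0.451 -0.284  0.13 ] 3.04
38.6 -14.5 1.1 0.0000 0.0000 0.0961; 37.0 -18.1 1.1 0.0000 0.0000 0.0961; 35.1 -21.6 1.1 0.0000 0.0000 0.0961; 32.9 -24.8 1.1 0.0000 0.0000 0.0961; 30.4 -27.9 1.1 0.0000 0.0000 0.0961; 27.6 -30.7 1.1 0.0000 0.0000 0.0961; 24.5 -33.2 1.1 0.0000 0.0000 0.0961; 21.2 -35.3 1.1 0.0000 0.0000 0.0961; 17.7 -37.2 1.1 0.0000 0.0000 0.0961; 14.1 -38.7 1.1 0.0000 0.0000 0.0961
10.3 -39.9 1.1 0.0000 0.0000 0.0961; 6.4 -40.7 1.1 0.0000 0.0000 0.0961; 2.5 -41.1 1.1 0.0000 0.0000 0.0961; -1.5 -41.2 1.1 0.0000 0.0000 0.0961
```

Call:
servo_tool:
  motion: "0 0 -10 0 0 0; 0 0 -20 0 0 0; 0 0 -30 0 0 0; 0 0 -30 0 0 0; 0 0 -30 0 0 0; 0 0 0 0 0 0"

```text
t: 6.75
tcp_pos: [0.4357, 0.294, 0.149]
ee_rot: [-1.827, 2.544, 0.002]
wrist_force: [0.8, 0.6, -3.0]
opening: 0.0465
finger_force: 52.7
```

Call:
servo_tool:
  motion: "38.5 -14.5 1 0 0 0.096; 37 -18 1 0 0 0.096; 35 -21.5 1 0 0 0.096; 33 -25 1 0 0 0.096; 30.5 -28 1 0 0 0.096; 27.5 -30.5 1 0 0 0.096; 24.5 -33 1 0 0 0.096; 21 -35.5 1 0 0 0.096; 17.5 -37 1 0 0 0.096; 14 -38.5 1 0 0 0.096"

```text
t: 7.75
tcp_pos: [0.4456, -0.1203, 0.1335]
ee_rot: [0.442, -3.108, -0.001]
wrist_force: [0.6, -0.5, -2.9]
opening: 0.0467
finger_force: 52.7
```

Call:
servo_tool:
  motion: "10.5 -40 1 0 0 0.096; 6.5 -40.5 1 0 0 0.096; 2.5 -41 1 0 0 0.096; -1.5 -41 1 0 0 0.096; 0 0 0 0 0 0; 0 0 0 0 0 0; 0 0 0 0 0 0; 0 0 0 0 0 0"

```text
t: 8.55
tcp_pos: [0.4525, -0.2811, 0.1299]
ee_rot: [-0.149, -3.137, -0.003]
wrist_force: [-0.9, -0.4, -2.5]
opening: 0.0465
finger_force: 52.9
```

Run:
```python
from h import *
s,T,y=cur(); print(s["tcp_pos"],y%6.283,s["t"],s["qpos"].round(2),np.degrees(np.arccos(-T[2,2])))
ci=camera_info("wrist"); im,d=snapshot("wrist"); im=im[:,:,::-1].copy(); cv2.imwrite("pics/w4.png",im)
plan([.451,-.284,.10],3.04,n=3)
```

```text
[ 0.45245087 -0.28112889  0.12992157] 3.0468179540632967 8.55 [-0.21  0.41  0.81  2.01 -0.38  0.89  2.29] 0.12918435857339516
3 rows to [ 0.451 -0.284  0.1  ] 3.04
0.5 -1.0 10.1 0.0005 -0.0003 0.0023; 0.5 -1.0 10.1 0.0005 -0.0003 0.0023; 0.5 -1.0 10.1 0.0005 -0.0003 0.0023
```

View pics/w4.png

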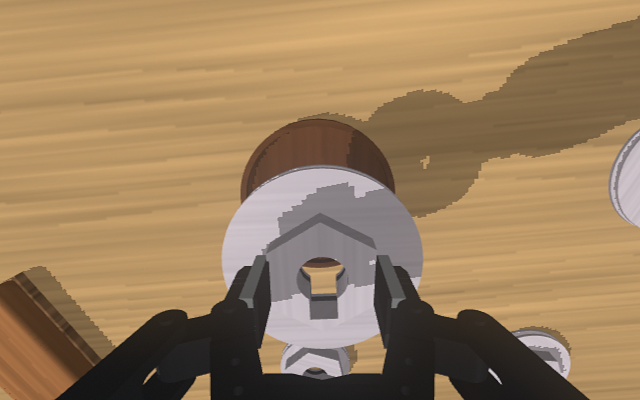

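Run:
```python
from h import *
s,T,y=cur(); ci=camera_info("wrist"); p=s["tcp_pos"]; x=T[:,0]
v=cast(ci,(320,213),p[2]-.0037)[0]; print("from hub vertex, in tool",(T.T@(v-.0277*x-p))*1000)
im=cv2.imread("pics/w4.png"); 
for uv in((320.5,165),(222,258),(423,258),(240,205),(400,199)):
    q=cast(ci,uv,p[2]-.0157)[0]; print((T.T@(q-p)*1000).round(1))
```

```text
from hub vertex, in tool [ 4.49704849 -1.31481877  3.72565566]
[49.9 -1.1 15.7]
[  5.2 -47.8  15.6]
[ 5.2 47.4 15.8]
[ 31.7 -37.3  15.7]
[34.5 34.4 15.8]
```

Call:
servo_tool:
  motion: "0.5 -1 9 0 0 0; 0.5 -1 9 0 0 0; 0.5 -1 9 0 0 0; 0 0 0 0 0 0; 0 0 0 0 0 0; 0 0 0 0 0 0"

```text
t: 9.2
tcp_pos: [0.4509, -0.2865, 0.1039]
ee_rot: [0.154, 3.138, -0.001]
wrist_force: [-0.5, -0.1, -1.9]
opening: 0.0466
finger_force: 52.8
```

Run:
```python
from h import *
plan([.451,-.2844,.031],3.04,n=9)
```

```text
9 rows to [ 0.451  -0.2844  0.031 ] 3.04
0.0 0.2 8.1 -0.0000 0.0000 0.0004; 0.0 0.2 8.1 -0.0000 0.0000 0.0004; 0.0 0.2 8.1 -0.0000 0.0000 0.0004; 0.0 0.2 8.1 -0.0000 0.0000 0.0004; 0.0 0.2 8.1 -0.0000 0.0000 0.0004; 0.0 0.2 8.1 -0.0000 0.0000 0.0004; 0.0 0.2 8.1 -0.0000 0.0000 0.0004; 0.0 0.2 8.1 -0.0000 0.0000 0.0004; 0.0 0.2 8.1 -0.0000 0.0000 0.0004
```

Call:
servo_tool:
  motion: "0 1 7 0 0 0; 0 0.5 7 0 0 0; 0 0 7 0 0 0; 0 0 7 0 0 0; 0 0 5 0 0 0; 0 0 0 0 0 0"

```text
t: 9.8
tcp_pos: [0.4501, -0.2843, 0.0697]
ee_rot: [-0.153, -3.136, -0.001]
wrist_force: [0.4, 0.1, -3.0]
opening: 0.0462
finger_force: 52.9
```

Call:
servo_tool:
  motion: "0.5 0 7 0 0 0; 0 0 7 0 0 0; 0 0 7 0 0 0; 0 0 7 0 0 0; 0 0 6 0 0 0; 0 0 2 0 0 0; 0 0 0 0 0 0; 0 0 0 0 0 0"

```text
t: 10.6
tcp_pos: [0.4506, -0.2848, 0.0349]
ee_rot: [0.154, 3.138, -0.0]
wrist_force: [-0.2, -0.4, -2.9]
opening: 0.0468
finger_force: 52.9
```

Call:
servo_tool:
  motion: "0 0 2 0 0 0; 0 0 1.5 0 0 0; 0 0 0 0 0 0; 0 0 0 0 0 0"

```text
t: 11.0
tcp_pos: [0.4507, -0.2848, 0.0318]
ee_rot: [0.154, 3.137, 0.0]
wrist_force: [-1.1, -0.0, 2.0]
opening: 0.047
finger_force: 53.4
```

Call:
servo_tool:
  motion: "0 0 0 0 0 0; 0 0 0 0 0 0; 0 0 0 0 0 0; 0 0 0 0 0 0; 0 0 -10 0 0 0; 0 0 -30 0 0 0; 0 0 -40 0 0 0; 0 0 -30 0 0 0; 0 0 -20 0 0 0"
  gripper: 0.9

```text
t: 11.9
tcp_pos: [0.4512, -0.2857, 0.1643]
ee_rot: [0.155, 3.134, -0.002]
wrist_force: [0.7, 0.6, -0.3]
opening: 0.0768
finger_force: 0.0
```

Run:
```python
from h import *
s,T,y=cur();print(s["tcp_pos"])
ci=camera_info("wrist"); im,d=snapshot("wrist"); im=im[:,:,::-1].copy(); cv2.imwrite("pics/w5.png",im)
plan([.64,.119,.15],3.79)
```

```text
[ 0.45120973 -0.28572593  0.164304  ]
10 rows to [0.64  0.119 0.15 ] 3.79
-14.6 42.2 1.7 -0.0005 0.0007 -0.0747; -17.7 41.0 1.7 -0.0005 0.0007 -0.0747; -20.7 39.6 1.7 -0.0005 0.0007 -0.0747; -23.6 37.9 1.7 -0.0005 0.0007 -0.0747; -26.4 36.1 1.7 -0.0005 0.0007 -0.0747; -29.0 34.0 1.7 -0.0005 0.0007 -0.0747; -31.5 31.7 1.7 -0.0005 0.0007 -0.0747; -33.8 29.3 1.7 -0.0005 0.0007 -0.0747; -35.9 26.7 1.7 -0.0005 0.0007 -0.0747; -37.7 23.9 1.7 -0.0005 0.0007 -0.0747
```

View pics/w5.png

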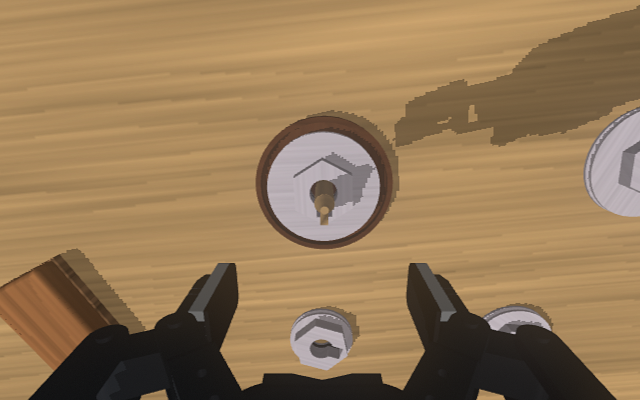

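Call:
servo_tool:
  motion: "-14.5 42 2 0 0 -0.075; -17.5 41 2 0 0 -0.075; -20.5 39.5 2 0 0 -0.075; -23.5 38 2 0 0 -0.075; -26.5 36 2 0 0 -0.075; -29 34 1 0 0 -0.075; -31.5 31.5 1 0 0 -0.075; -34 29.5 1 0 0 -0.075; -36 26.5 1 0 0 -0.075; -37.5 24 1 0 0 -0.075"

```text
t: 12.95
tcp_pos: [0.6365, 0.1228, 0.1462]
ee_rot: [1.011, -2.974, 0.0]
wrist_force: [0.8, -0.7, 0.1]
opening: 0.0771
finger_force: 0.0
```

Call:
servo_tool:
  motion: "0 0 0 0 0 0; 0 0 0 0 0 0; 0 0 0 0 0 0"

```text
t: 13.25
tcp_pos: [0.6356, 0.1193, 0.1461]
ee_rot: [1.003, -2.976, 0.002]
wrist_force: [-0.3, -0.1, 0.0]
opening: 0.0765
finger_force: 0.0
```

Run:
```python
from h import *
s,T,y=cur(); print(s["tcp_pos"],y%6.283,s["t"],s["qpos"].round(2))
ci=camera_info("wrist"); im,d=snapshot("wrist"); im=im[:,:,::-1].copy(); cv2.imwrite("pics/w6.png",im)
np.savez("w6.npz",**ci)
C,h=find(im,ci,(.647,.121),.08)
p=proj(ci,np.array([*C,.015])).astype(int); print(p)
z=cv2.resize(im[p[1]-60:p[1]+60,p[0]-60:p[0]+60],(600,600),interpolation=cv2.INTER_CUBIC); cv2.imwrite("pics/w6c.png",z)
```

```text
[0.63563434 0.1192828  0.14605967] 3.7915310117618555 13.25 [-0.66  0.53  0.53  1.71 -0.31  0.99  2.21]
centre [0.6482 0.1193] diam 0.0821 px [313.8 211.9]
[313 209]
```

View pics/w6c.png

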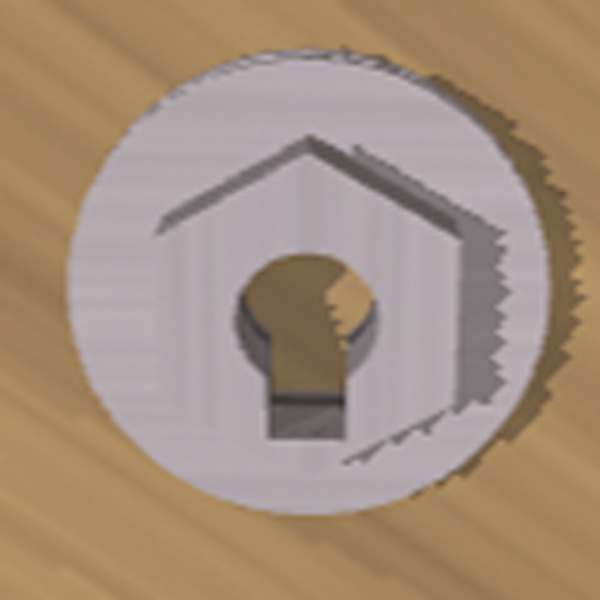

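Run:
```python
from h import *
ci=camera_info("wrist"); print(cast(ci,(314.4,212.4),.021))
plan([.6482,.1190,.0255],3.79,n=6)
```

```text
[[0.64836294 0.11925739 0.021     ]]
6 rows to [0.6482 0.119  0.0255] 3.79
-1.7 -1.2 20.1 -0.0001 -0.0002 0.0001; -1.7 -1.2 20.1 -0.0001 -0.0002 0.0001; -1.7 -1.2 20.1 -0.0001 -0.0002 0.0001; -1.7 -1.2 20.1 -0.0001 -0.0002 0.0001; -1.7 -1.2 20.1 -0.0001 -0.0002 0.0001; -1.7 -1.2 20.1 -0.0001 -0.0002 0.0001
```

Call:
servo_tool:
  motion: "-2 -1.5 20 0 0 0; -2 -1.5 20 0 0 0; -2 -1.5 20 0 0 0; -2 -1.5 20 0 0 0; -1 -0.5 20 0 0 0; -1 -0.5 16 0 0 0; 0 0 2 0 0 0; 0 0 0 0 0 0; 0 0 0 0 0 0"

```text
t: 14.2
tcp_pos: [0.6492, 0.1217, 0.0292]
ee_rot: [-1.006, 2.974, -0.0]
wrist_force: [-0.3, 0.8, 0.0]
opening: 0.0767
finger_force: 0.0
```

Call:
servo_tool:
  motion: "2.3 -1.4 2 0 0 0; 0 0 1.7 0 0 0; 0 0 0 0 0 0; 0 0 0 0 0 0"

```text
t: 14.6
tcp_pos: [0.6474, 0.1193, 0.0248]
ee_rot: [-1.006, 2.976, 0.0]
wrist_force: [-1.5, -0.1, 0.1]
opening: 0.0769
finger_force: 0.0
```

Call:
servo_tool:
  motion: "0 0 0 0 0 0; 0 0 0 0 0 0; 0 0 0 0 0 0; 0 0 0 0 0 0; 0 0 0 0 0 0; 0 0 0 0 0 0; 0 0 0 0 0 0"
  gripper: 0.3

```text
t: 15.3
tcp_pos: [0.6478, 0.1194, 0.025]
ee_rot: [-1.006, 2.975, -0.0]
wrist_force: [0.3, 0.4, 4.1]
opening: 0.0465
finger_force: 53.8
```

Call:
servo_tool:
  motion: "0 0 -10 0 0 0; 0 0 -20 0 0 0; 0 0 -30 0 0 0; 0 0 -30 0 0 0; 0 0 -25 0 0 0; 0 0 0 0 0 0"

```text
t: 15.9
tcp_pos: [0.6499, 0.1191, 0.1436]
ee_rot: [-1.004, 2.969, -0.001]
wrist_force: [0.4, -0.9, -1.7]
opening: 0.0464
finger_force: 53.3
```

Run:
```python
from h import *
plan([.449,-.2844,.13],3.04,n=10)
```

```text
10 rows to [ 0.449  -0.2844  0.13  ] 3.04
40.5 -19.9 1.1 -0.0000 0.0007 0.0753; 38.8 -22.9 1.2 -0.0000 0.0007 0.0753; 37.0 -25.7 1.2 -0.0000 0.0007 0.0753; 35.0 -28.5 1.2 -0.0000 0.0007 0.0753; 32.7 -31.0 1.3 -0.0000 0.0007 0.0753; 30.3 -33.4 1.3 -0.0000 0.0007 0.0753; 27.7 -35.6 1.3 -0.0000 0.0007 0.0753; 24.9 -37.5 1.3 -0.0000 0.0007 0.0753; 22.0 -39.3 1.3 -0.0000 0.0007 0.0753; 19.0 -40.9 1.3 -0.0000 0.0007 0.0753
```

Call:
servo_tool:
  motion: "40.5 -20 1 0 0 0.075; 39 -23 1 0 0 0.075; 37 -25.5 1 0 0 0.075; 35 -28.5 1 0 0 0.075; 32.5 -31 1 0 0 0.075; 30.5 -33.5 1 0 0 0.075; 27.5 -35.5 1 0 0 0.075; 25 -37.5 1 0 0 0.075; 22 -39.5 1 0 0 0.075; 19 -41 1 0 0 0.075"

```text
t: 16.9
tcp_pos: [0.4448, -0.2855, 0.1279]
ee_rot: [-0.158, -3.135, -0.002]
wrist_force: [1.3, 0.0, -2.3]
opening: 0.0463
finger_force: 53.2
```

Call:
servo_tool:
  motion: "0 0 0 0 0 0; 0 0 0 0 0 0; 0 0 0 0 0 0; 0 0 0 0 0 0"

```text
t: 17.3
tcp_pos: [0.4479, -0.283, 0.1288]
ee_rot: [-0.148, -3.137, -0.002]
wrist_force: [0.3, 0.2, -2.0]
opening: 0.0462
finger_force: 53.2
```

Run:
```python
from h import *
s,T,y=cur(); print(y%6.283); plan([.449,-.2844,.10],3.04,n=4)
```

```text
3.0474029936128497
4 rows to [ 0.449  -0.2844  0.1   ] 3.04
-0.3 -0.3 7.2 0.0003 -0.0003 0.0019; -0.3 -0.3 7.2 0.0003 -0.0003 0.0019; -0.3 -0.3 7.2 0.0003 -0.0003 0.0019; -0.3 -0.3 7.2 0.0003 -0.0003 0.0019
```

Call:
servo_tool:
  motion: "-0.5 -0.5 7 0 0 0; -0.5 -0.5 7 0 0 0; 0 0 7 0 0 0; 0 0 5 0 0 0; 0 0 4 0 0 0; 0 0 0 0 0 0; 0 0 0 0 0 0"

```text
t: 18.0
tcp_pos: [0.4481, -0.2864, 0.0995]
ee_rot: [-0.154, -3.138, 0.0]
wrist_force: [0.1, 0.2, -3.2]
opening: 0.0466
finger_force: 53.2
```

Call:
servo_tool:
  motion: "-1 1.5 5 0 0 0; 0 0 6 0 0 0; 0 0 6 0 0 0; 0 0 6 0 0 0; 0 0 6 0 0 0; 0 0 6 0 0 0; 0 0 4 0 0 0; 0 0 0 0 0 0; 0 0 0 0 0 0"

```text
t: 18.9
tcp_pos: [0.4493, -0.2849, 0.0605]
ee_rot: [-0.154, -3.138, 0.0]
wrist_force: [-0.5, 0.4, -2.1]
opening: 0.0463
finger_force: 53.2
```

Call:
servo_tool:
  motion: "0 0 3 0 0 0; 0 0 3 0 0 0; 0 0 2 0 0 0; 0 0 0 0 0 0; 0 0 0 0 0 0"

```text
t: 19.4
tcp_pos: [0.4493, -0.2848, 0.0525]
ee_rot: [-0.153, -3.138, 0.0]
wrist_force: [0.2, -0.1, -2.3]
opening: 0.0464
finger_force: 53.2
```

Call:
servo_tool:
  motion: "0 0 1 0 0 0; 0 0 0 0 0 0; 0 0 0 0 0 0"

```text
t: 19.7
tcp_pos: [0.4495, -0.285, 0.052]
ee_rot: [0.154, 3.137, 0.0]
wrist_force: [-0.2, 0.5, 2.5]
opening: 0.0468
finger_force: 53.6
```

Call:
servo_tool:
  motion: "0 0 0 0 0 0; 0 0 0 0 0 0; 0 0 0 0 0 0; 0 0 0 0 0 0; 0 0 -10 0 0 0; 0 0 -30 0 0 0; 0 0 -40 0 0 0; 0 0 -25 0 0 0; 0 0 0 0 0 0"
  gripper: 0.9

```text
t: 20.6
tcp_pos: [0.452, -0.287, 0.161]
ee_rot: [0.154, 3.129, -0.004]
wrist_force: [0.7, -0.1, -0.6]
opening: 0.0771
finger_force: 0.0
```

Run:
```python
from h import *
plan([.605,-.302,.15],2.25,n=7)
ci=dict(np.load("w2.npz")); ci["fov_y"]=float(ci["fov_y"]); im=cv2.imread("pics/w2.png")
a,b=cast(ci,[(336,327),(353,328)],.021); print(a,b,np.arctan2(*(b-a)[1::-1]))
```

```text
7 rows to [ 0.605 -0.302  0.15 ] 2.25
-21.9 0.0 1.8 0.0002 0.0013 0.1133; -21.8 2.5 1.7 0.0002 0.0013 0.1133; -21.4 4.9 1.7 0.0002 0.0013 0.1133; -20.7 7.3 1.7 0.0002 0.0013 0.1133; -19.7 9.6 1.7 0.0002 0.0013 0.1133; -18.5 11.8 1.6 0.0002 0.0013 0.1133; -17.1 13.8 1.6 0.0002 0.0013 0.1133
[ 0.61089175 -0.30666603  0.021     ] [ 0.6199417  -0.28700075  0.021     ] 1.1394929788781172
```

Call:
servo_tool:
  motion: "-22 0 2 0 0 0.115; -22 2.5 2 0 0 0.115; -21.5 5 2 0 0 0.115; -20.5 7.5 2 0 0 0.115; -19.5 9.5 1 0 0 0.115; -18.5 12 1 0 0 0.115; -17 14 1 0 0 0.115; 0 0 0 0 0 0; 0 0 0 0 0 0; 0 0 0 0 0 0"

```text
t: 21.6
tcp_pos: [0.6005, -0.3003, 0.1451]
ee_rot: [-1.37, -2.825, 0.0]
wrist_force: [-0.7, -0.5, -0.6]
opening: 0.077
finger_force: 0.0
```

Run:
```python
from h import *
s,T,y=cur(); print(s["tcp_pos"],y%6.283,s["t"],s["qpos"].round(2))
ci=camera_info("wrist"); im,d=snapshot("wrist"); im=im[:,:,::-1].copy(); cv2.imwrite("pics/w7.png",im)
np.savez("w7.npz",**ci)
C,h=find(im,ci,(.611,-.305),.064)
p=proj(ci,np.array([*C,.015])).astype(int); print(p)
z=cv2.resize(im[p[1]-60:p[1]+60,p[0]-60:p[0]+60],(600,600),interpolation=cv2.INTER_CUBIC); cv2.imwrite("pics/w7c.png",z)
```

```text
[ 0.60054396 -0.30029248  0.14510067] 2.238442577569624 21.6 [-0.24  0.71  0.92  1.65 -0.62  1.1   1.53]
centre [ 0.6114 -0.3031] diam 0.0664 px [330.  210.3]
[329 207]
```

View pics/w7c.png

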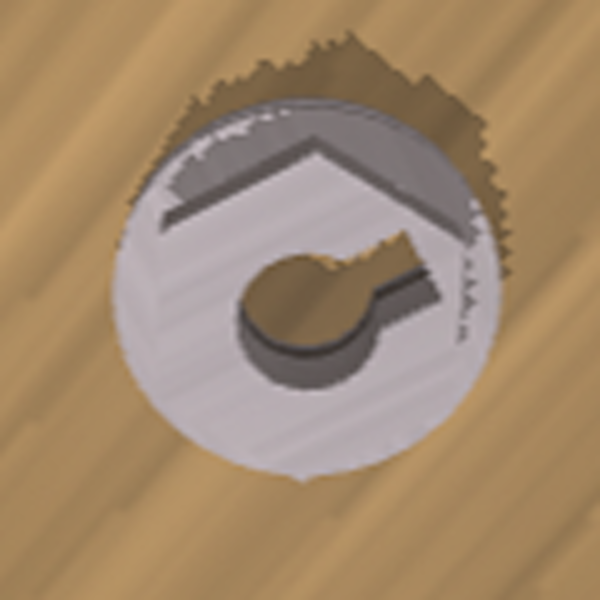

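Run:
```python
from h import *
ci=camera_info("wrist"); f=lambda u,v:cast(ci,(269+u/5,147+v/5),.021)[0]
c,e,t,l,r=f(310,321),f(424,266),f(315,150),f(162,230),f(471,240)
at=lambda d:np.arctan2(d[1],d[0])
print("c",c,"key",at(e-c),"hexcentre-vertex",at(t-c),"tl",at(t-l),"rt",at(r-t),"lr",at(r-l),np.linalg.norm(r-l))
s,T,y=cur();print(y)
plan([c[0],c[1],.0255],2.26,n=6)
```

```text
c [ 0.61269405 -0.30335178  0.021     ] key 1.1422182114108201 hexcentre-vertex 2.2191330533503004 tl 1.1619332683615342 rt 0.13555036567477535 lr 0.6338165804668616 0.04847431699205176
2.2378182513358253
6 rows to [ 0.6127 -0.3034  0.0255] 2.26
-1.7 1.3 20.0 -0.0001 -0.0002 -0.0037; -1.7 1.3 20.0 -0.0001 -0.0002 -0.0037; -1.7 1.3 20.0 -0.0001 -0.0002 -0.0037; -1.7 1.3 20.0 -0.0001 -0.0002 -0.0037; -1.7 1.3 20.0 -0.0001 -0.0002 -0.0037; -1.7 1.2 20.0 -0.0001 -0.0002 -0.0037
```

Call:
servo_tool:
  motion: "-2 1.5 20 0 0 0.03; -2 1.5 20 0 0 0; -2 1.5 20 0 0 0; -2 1.5 20 0 0 0; -1.5 1 20 0 0 0; -1 0.5 14 0 0 0; 0 0 3 0 0 0; 0 0 0 0 0 0; 0 0 0 0 0 0; 0 0 0 0 0 0"

```text
t: 22.65
tcp_pos: [0.6155, -0.3045, 0.03]
ee_rot: [1.412, 2.804, -0.0]
wrist_force: [0.2, 0.1, -0.7]
opening: 0.0769
finger_force: 0.0
```

Run:
```python
from h import *
plan([.6127,-.3034,.0255],2.207,n=2)
```

```text
2 rows to [ 0.6127 -0.3034  0.0255] 2.207
1.3 -0.8 2.2 0.0005 0.0011 0.0009; 1.3 -0.8 2.2 0.0005 0.0011 0.0009
```

Call:
servo_tool:
  motion: "1.5 -1 2.2 0 0 0; 1 -0.5 2 0 0 0; 0 0 0 0 0 0; 0 0 0 0 0 0"

```text
t: 23.05
tcp_pos: [0.6119, -0.3025, 0.0243]
ee_rot: [-1.413, -2.806, -0.0]
wrist_force: [0.4, 0.2, 0.5]
opening: 0.077
finger_force: 0.0
```

Call:
servo_tool:
  motion: "0 0 0 0 0 0; 0 0 0 0 0 0; 0 0 0 0 0 0; 0 0 0 0 0 0; 0 0 0 0 0 0; 0 0 0 0 0 0; 0 0 0 0 0 0"
  gripper: 0.3

```text
t: 23.75
tcp_pos: [0.6118, -0.3036, 0.025]
ee_rot: [1.413, 2.805, -0.001]
wrist_force: [-1.9, -0.8, 4.8]
opening: 0.047
finger_force: 51.3
```

Call:
servo_tool:
  motion: "0 0 -10 0 0 0; 0 0 -20 0 0 0; 0 0 -30 0 0 0; 0 0 -30 0 0 0; 0 0 -35 0 0 0; 0 0 0 0 0 0; 0 0 0 0 0 0"

```text
t: 24.45
tcp_pos: [0.613, -0.3025, 0.1513]
ee_rot: [1.411, 2.804, 0.002]
wrist_force: [0.0, 0.0, -1.3]
opening: 0.047
finger_force: 51.5
```

Run:
```python
from h import *
s,T,y=cur();print(y)
plan([.449,-.2844,.145],.947,n=10)
```

```text
2.2094425199305983
10 rows to [ 0.449  -0.2844  0.145 ] 0.947
11.2 -12.1 0.6 0.0003 0.0000 0.1262; 9.6 -13.4 0.6 0.0003 0.0000 0.1262; 7.9 -14.5 0.6 0.0003 0.0000 0.1262; 6.0 -15.4 0.6 0.0003 0.0000 0.1262; 4.0 -16.0 0.6 0.0003 0.0000 0.1262; 1.9 -16.4 0.6 0.0003 0.0000 0.1262; -0.1 -16.5 0.6 0.0003 0.0000 0.1262; -2.2 -16.4 0.6 0.0003 0.0000 0.1262; -4.3 -15.9 0.6 0.0003 0.0000 0.1262; -6.2 -15.3 0.6 0.0003 0.0000 0.1262
```

Call:
servo_tool:
  motion: "11 -12 0.5 0 0 0.126; 9.5 -13.5 0.5 0 0 0.126; 8 -14.5 0.5 0 0 0.126; 6 -15.5 0.5 0 0 0.126; 4 -16 0.5 0 0 0.126; 2 -16.5 0.5 0 0 0.126; 0 -16.5 0.5 0 0 0.126; -2 -16.5 0.5 0 0 0.126; -4.5 -16 0.5 0 0 0.126; -6 -15.5 0.5 0 0 0.126"

```text
t: 25.45
tcp_pos: [0.4461, -0.2828, 0.143]
ee_rot: [-2.796, -1.427, 0.002]
wrist_force: [0.3, -0.2, -1.2]
opening: 0.0466
finger_force: 51.5
```

Call:
servo_tool:
  motion: "0 0 0 0 0 0; 0 0 0 0 0 0; 0 0 0 0 0 0; 0 0 0 0 0 0"

```text
t: 25.85
tcp_pos: [0.4487, -0.2841, 0.1444]
ee_rot: [2.793, 1.439, 0.001]
wrist_force: [0.5, 0.3, -1.8]
opening: 0.0471
finger_force: 51.5
```

Run:
```python
from h import *
s,T,y=cur(); print(y%6.283); plan([.449,-.2844,.12],.947,n=3)
```

```text
0.9514258893396078
3 rows to [ 0.449  -0.2844  0.12  ] 0.947
-0.0 0.1 8.1 0.0001 -0.0001 0.0015; -0.0 0.1 8.1 0.0001 -0.0001 0.0015; -0.0 0.1 8.1 0.0001 -0.0001 0.0015
```

Call:
servo_tool:
  motion: "0 0 9 0 0 0; 0 0 9 0 0 0; 0 0 9 0 0 0; 0 0 9 0 0 0; 0 0 5 0 0 0; 0 0 0 0 0 0; 0 0 0 0 0 0"

```text
t: 26.55
tcp_pos: [0.4475, -0.2844, 0.1033]
ee_rot: [2.795, 1.435, -0.0]
wrist_force: [-0.3, -0.8, -0.8]
opening: 0.0469
finger_force: 51.6
```

Call:
servo_tool:
  motion: "0.9 1.2 5 0 0 0; 0 0 5 0 0 0; 0 0 5 0 0 0; 0 0 5 0 0 0; 0 0 4 0 0 0; 0 0 2 0 0 0; 0 0 1 0 0 0; 0 0 0 0 0 0; 0 0 0 0 0 0"

```text
t: 27.45
tcp_pos: [0.4492, -0.2843, 0.0765]
ee_rot: [2.794, 1.435, 0.0]
wrist_force: [-0.2, -1.1, -1.4]
opening: 0.0467
finger_force: 51.6
```

Call:
servo_tool:
  motion: "0 0 2 0 0 0; 0 0 1.5 0 0 0; 0 0 0 0 0 0; 0 0 0 0 0 0"

```text
t: 27.85
tcp_pos: [0.4492, -0.2842, 0.073]
ee_rot: [2.795, 1.435, 0.0]
wrist_force: [-0.1, 0.5, -0.2]
opening: 0.0467
finger_force: 51.7
```

Touching down (load just gone); release and rise.

Call:
servo_tool:
  motion: "0 0 0.5 0 0 0; 0 0 0 0 0 0; 0 0 0 0 0 0; 0 0 0 0 0 0; 0 0 0 0 0 0; 0 0 -10 0 0 0; 0 0 -30 0 0 0; 0 0 -35 0 0 0; 0 0 -30 0 0 0; 0 0 0 0 0 0"
  gripper: 0.9

```text
t: 28.85
tcp_pos: [0.4512, -0.2866, 0.182]
ee_rot: [2.789, 1.431, 0.007]
wrist_force: [0.2, -0.4, -0.4]
opening: 0.0768
finger_force: 0.0
```

Call:
servo_tool:
  motion: "0 0 0 0 0 0; 0 0 0 0 0 0; 0 0 0 0 0 0"

```text
t: 29.15
tcp_pos: [0.4483, -0.2835, 0.1762]
ee_rot: [-2.793, -1.434, 0.002]
wrist_force: [-0.2, 0.2, -0.1]
opening: 0.0769
finger_force: 0.0
```

Run:
```python
from h import *
s,T,y=cur(); print(s["tcp_pos"],s["opening"],s["wrist_force"])
ci=camera_info("wrist"); im,d=snapshot("wrist"); cv2.imwrite("pics/w8.png",im[:,:,::-1])
```

```text
[ 0.44832435 -0.28345774  0.17615695] 0.07685612267618519 [-0.16788804  0.17094088 -0.10517159]
```

View pics/w8.png

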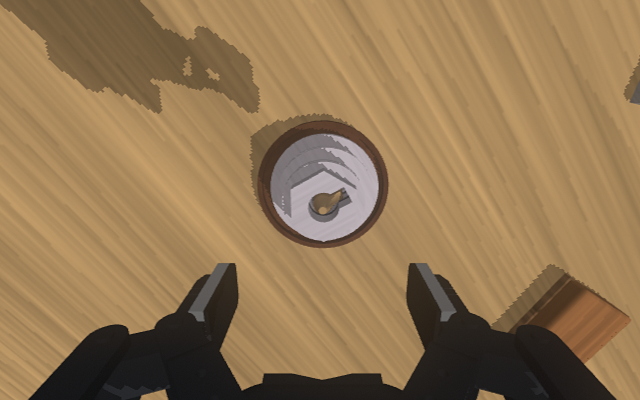

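Run:
```python
from h import *
ci=camera_info("wrist"); im,d=snapshot("wrist"); W=ci["world_to_cam"]
f=200/np.tan(np.radians(ci["fov_y"])/2)
for u,v in((300,190),(350,215),(320,225),(330,178),(300,215)):
    k=np.median(d[v-1:v+2,u-1:u+2]); c=np.array([(u-ci["cx"])/f*k,-(v-ci["cy"])/f*k,-k]); print((W[:3,:3].T@(c-W[:3,3])).round(4))
print(finish_job())
```

```text
[ 0.4444 -0.2635  0.0701]
[ 0.4629 -0.3007  0.0698]
[ 0.44   -0.2944  0.0692]
[ 0.4672 -0.2688  0.0703]
[ 0.4327 -0.2791  0.0696]
the job is handed in; nothing more can be done
None
```

The three keyed pulleys are stacked on the caddy's post, largest lowest; the depth reading puts the top hub level at about 70 mm against 69 mm expected. I handed the job in at about 29 s of the 86 s allowed; no verdict came back.

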